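# Wedge the rocking gauge stand

### The arm

A 7-joint arm with a two-finger parallel gripper is mounted at the origin on the work surface. World frame = base frame: x ahead of the robot, y to its left, z up, the work surface at z = 0. Lengths are in mm, angles in rad, forces in N, time in s.
With the tool pointing down it reaches from about 400 to 875 mm from the base axis. Payload 4.4 kg.
Tool frame: the origin (TCP) lies midway between the tips of the shut fingers; the grasp point (between the pads) lies ctrl.tcp_to_grasp behind it (ctrl.tcp_to_grasp is the distance from the TCP to the grasp point, in mm); z points along the fingers, y is the line along which they close (so a half turn about z gives the same grasp; the last joint's range is limited). The gripper opens to 85 mm and grips with 20 to 120 N. Pads are 22 mm wide; open, the fingers measure 114 mm over their backs; the gripper's body (76 mm by 85 mm) begins 54 mm behind the grasp point. The pads swing forward as they close: fully open they stand 13 mm farther back than shut.
Start: joints at [1.111, 0.628, 0.038, 1.517, -0.027, 0.996, -0.02], TCP at [249.433, -600.251, 231.313] pointing down, gripper open.
Joint ranges: [-3.06, 3.06], [-0.37, 2.12], [-1.25, 1.32], [0.18, 2.47], [-1.1, 4.24], [0.23, 1.98], [-2.94, 2.94]. Speed limits (rad/s): [2.57, 2.57, 3.14, 3.14, 3.14, 3.14, 3.14].

### API

Orientations are given as [roll, pitch, yaw] about the fixed x, y, z axes, in that order (R = Rz(yaw) Ry(pitch) Rx(roll)).
In Python, from cell import ctrl, get_image, get_calibration, workorder, boxes_of, place_of gives the robot as it stands.
- The arm moves only by the tool play_rows, never from a script. Its argument "series" is a list that holds one entry, the list of rows, each a list of 7 numbers: the shift along the world's x, y, z in cm, then the turn, a rotation vector about the world's x, y, z in degrees, then the closure, from 0 (fully open) to 1 (shut). A call has 1 to 20 rows; each row shifts and turns the commanded pose from where the row before left it; what a row does not reach is not made up. A row lasts 1/8 s, in which the tool goes at most 62.5 mm and 10.7 degrees, less where a joint would pass 70% of its speed; a pose out of reach is approached as far as the arm can. A call with a gripper value outside its range is refused whole. The fingers move at their own pace and stop on an object; the grip force is fixed at half the most. Time passes only in rows, so rows that do not move let the fingers close. It gives the time, the measured TCP pose, the force, the opening and the grip force at its end, in the units of the state.
- ctrl.read_state(): the state, without advancing time (a new reading comes with each control period).
- get_image(name): name is "side" or "top"; returns (picture, depth): 420x560x3 uint8, red, green, blue; 420x560 float32, mm along the optical axis (not along the pixel's ray), 0 where there is no reading.
- get_calibration(name): a dict with "K" (3x3 intrinsics, pixels), "R" (3x3) and "t" (3): a world point X has camera coordinates R X + t. Camera axes: x right, y down, z forward; pixel columns grow to the right and rows downward; lengths in mm; the calibration is good to about 2 mm. A picture is of the moment at which its call begins. get_calibration takes no time and is no camera call.
- workorder.finish_job(): hands the job in; it is judged then, once.
Trained networks look in the newest picture that a camera, given by its name, has taken for a name from the list of things; names that differ only in an ending like _2 or _b are one class to them, and where a whole thing is asked for, a point or a joint stands for the part that bears it (a point fixed in the world has none). Each returns a list of dicts, best first, with "p" (0 to 1); they miss things now and then, are a little off and sometimes report something else, mostly with a low value. They report only what shows in the picture. A call takes as long as a camera call. They do not tell look-alikes from the thing itself.
- boxes_of(target, camera): "pixel" ([column, row] in pixels, amid what is visible of it).
- place_of(target, camera): "pixel" ([column, row] in pixels: a listed point, or the origin of a listed thing).
The state is a dict: "clock": time; "qpos": joint angles; "qd": joint speeds; "tau": joint torques, N m; "eef_pos": TCP position; "tool_rot": TCP orientation; "force": force on the tool from outside, world axes, zero at the start; "torque": the same for the moment, N m; "width": finger opening in mm; "gripper_force": force on a finger pad.
Only numpy, scipy, OpenCV 4.12 (cv2) and the standard library are available. Lean on these libraries where they do the work, as an engineer would, in place of code of your own. Each camera call takes 0.05 s, during which the arm holds its last target. There are 200 camera calls.

### The job

The gauge stand on the rubber mat rocks because its front-left foot is too short. Push the wooden wedge along the mat, thin end first, under that foot with your fingertips until the stand sits level and no longer rocks, then draw back. Do not grasp or lift the wedge, keep off the stand and do not shove it out of place, and leave everything else where it is.

Things in the scene. Friction and masses are not known exactly. Their poses are not given: they have to be found in the camera images.
- wedge: Loose wooden wedge: 120 mm long, 50 wide, flat underside, top a plain ramp from 1.5 mm thick at the nose to 16.5 mm at the thick end. Origin: centre of the underside. Own -x points to the nose, +x to the upright back face (each 60 mm away), z up. Starts flat on the mat, nose roughly towards the short foot, with 20 to 110 mm of free travel; friction about 0.6.
- gauge_stand: Loose gauge stand, 2 kg: grey plate 190 x 240 mm (x, y) on four black domed feet at x +-70, y +-95 mm; rear column 245 mm high, readout box front left. Origin: centre, level with the bottoms of the three good feet; z up, -x front, +y left. Level, plate underside 30 mm, top 56 mm over the mat. Starts tipped 4 degrees onto the short foot, which bears only 2 to 5 N until level.
- short_foot (a point): Lowest point of the short front-left foot (x -70, y +95 mm on the stand, 25 mm in from both plate edges; dome radius 20). Starts on the mat; 8 mm above it when the stand is level, so the wedge is right when 8 mm thick under the foot (52 mm behind the nose). Pushed further, it lifts the stand off level again or shoves it along.
- base_top (a point): Centre of the top face of the stand's base plate, 56 mm above the stand's origin.
- mat: Black rubber mat fixed to the bench, 360 x 500 mm (x, y), 3 mm thick; its top is 3 mm above the bench. Origin: centre of the underside.
- packer: Plain flat wooden block, 90 x 45 x 14 mm, not tapered, lies on the mat. Leave it alone. Origin: centre of its underside.
- bearing: Steel ring 52 mm across, 15 mm high, lies on the mat. Leave it alone. Origin: centre of its underside.
- upright: Small L-shaped aluminium bracket, 50 x 30 mm foot, 58 mm high, on the mat. Leave it alone. Origin: centre of its underside.
- spacer: Aluminium cylinder 26 mm across, 30 mm high, on the mat. Leave it alone. Origin: centre of its underside.
- bolt_jar: Clear jar with black cap, 64 mm across, 85 mm high, on the bench. Leave it alone. Origin: centre of its underside.
- screwdriver: Screwdriver lying on the bench. Leave it alone. Origin: middle of its length, underside.
- mug: White mug, 80 mm across, 92 mm high, on the bench. Leave it alone. Origin: centre of its underside.
- wrench: Steel wrench lying on the bench. Leave it alone. Origin: middle of its length, underside.
Not all that is in view belongs to the job. Leave any orange, pink or turquoise look-alike of the wedge alone.

How it is judged:
By the outcome, as a careful person would: the job done as asked, in the order asked, and still so for the second after the job is handed in, with the robot touching nothing.
It also fails if it takes over 54 s, if anything falls off the work surface, if the arm or the gripper's body presses on something with over 40 N, if the wrist force passes 120 N, or if a joint passes its speed limit or range.

## Working session

There is one attempt and no reset: what is moved stays moved. The work goes in short steps, Python scripts to look and compute and a tool call to move; the robot and the scene stay as the last step left them, time stands still between calls to the robot, and variables do not carry over. Pictures are saved under pics/ and viewed, at most 10 in all, crops included, and the job is handed in when it is done.

Besides the shell and the picture viewer there is one more tool, called after ">>>" by a JSON object that holds its "name" and its "arguments". play_rows: Moves the arm, as the interface text tells. Its arguments: {"type":"object","properties":{"series":{"type":"array"}},"required":["series"]}

```bash
mkdir -p pics; cat > h.py <<'E'
import numpy as np, cv2
from cell import ctrl, get_image, get_calibration, workorder, boxes_of, place_of
def ray(cam,px,z):
    c=get_calibration(cam);K,R,t=map(np.array,(c["K"],c["R"],c["t"]))
    d=R.T@np.linalg.solve(K,[px[0],px[1],1.]);o=-R.T@t
    return o+d*(z-o[2])/d[2]
def cloud(cam,depth):
    c=get_calibration(cam);K,R,t=map(np.array,(c["K"],c["R"],c["t"]))
    v,u=np.indices(depth.shape);P=np.stack([(u-K[0,2])/K[0,0]*depth,(v-K[1,2])/K[1,1]*depth,depth],-1)
    return (P-t)@R
def proj(cam,X):
    c=get_calibration(cam);p=np.array(c["K"])@(np.array(c["R"])@np.array(X)+c["t"]);return p[:2]/p[2]
E
python3 - <<'E'
from h import *
ims=[]
for c in("top","side"):
    im,d=get_image(c);cv2.imwrite(f"pics/{c}0.png",im[...,::-1]);np.save(c+"0.npy",d)
    P=cloud(c,d)
    for n in("wedge","gauge_stand","short_foot","packer","mat","bearing","upright","spacer"):
        for r in place_of(n,c)[:3]:
            z={"short_foot":3,"mat":0}.get(n,3)
            print(c,n,np.round(r["pixel"]),round(r["p"],2),np.round(ray(c,r["pixel"],z)))
E
```

```text
top wedge [180. 263.] 0.88 [440. 261.   3.]
top wedge [164. 178.] 0.86 [704. 310.   3.]
top wedge [245. 222.] 0.74 [559.  60.   3.]
top gauge_stand [321. 189.] 0.89 [ 656. -176.    3.]
top packer [237. 188.] 0.97 [668.  83.   3.]
top packer [317. 188.] 0.62 [ 662. -166.    3.]
top mat [281. 215.] 0.89 [580. -51.   0.]
top mat [120. 265.] 0.6 [440. 447.   0.]
top bearing [206. 192.] 0.71 [657. 181.   3.]
top bearing [322. 184.] 0.7 [ 673. -180.    3.]
top bearing [352. 242.] 0.57 [ 490. -268.    3.]
top upright [301. 254.] 0.59 [ 456. -107.    3.]
top spacer [356. 242.] 0.44 [ 489. -280.    3.]
side wedge [353. 187.] 0.87 [820. 132.   3.]
side wedge [267. 205.] 0.85 [554.  71.   3.]
side wedge [230. 164.] 0.63 [439. 250.   3.]
side gauge_stand [311. 274.] 0.65 [ 667. -173.    3.]
side gauge_stand [288. 122.] 0.4 [637. 453.   3.]
side gauge_stand [312. 261.] 0.33 [ 672. -133.    3.]
side short_foot [276. 250.] 0.96 [575. -94.   3.]
side packer [304. 202.] 0.92 [666.  75.   3.]
side packer [268. 203.] 0.66 [558.  76.   3.]
side packer [217. 394.] 0.51 [ 437. -472.    3.]
side mat [282. 240.] 0.56 [595. -58.   0.]
side mat [236. 122.] 0.23 [455. 460.   0.]
side bearing [300. 176.] 0.62 [662. 186.   3.]
side upright [233. 255.] 0.83 [ 461. -104.    3.]
side spacer [215. 397.] 0.62 [ 432. -477.    3.]
side spacer [245. 309.] 0.46 [ 494. -268.    3.]
```

View pics/top0.png

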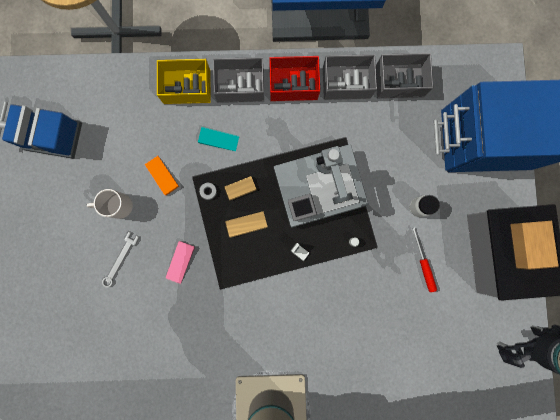

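View pics/side0.png

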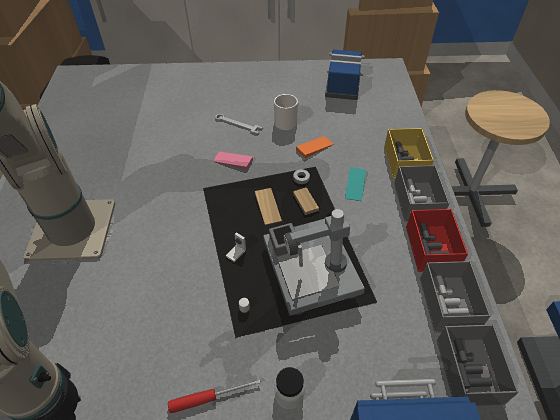

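The top view shows the wedge at about (246,223), nose right. The packer is at (240,188), the stand at (320,188), and the short foot's corner near (287,216). The side view puts the wedge at (267,205) and the foot at (276,250). The pink, orange and turquoise pieces are decoys.

```bash
cat > meas.py <<'E'
from h import *
def wedge(cam,im,d,near):
    hsv=cv2.cvtColor(im,cv2.COLOR_RGB2HSV); m=cv2.inRange(hsv,(8,60,60),(28,255,255))
    n,l,s,c=cv2.connectedComponentsWithStats(m)
    u=proj(cam,near); k=min((i for i in range(1,n) if s[i,4]>60),key=lambda i:np.hypot(*(c[i]-u)))
    P=cloud(cam,d)[(l==k)&(d>0)]
    P=P[P[:,2]>0]
    v,uu=np.nonzero(l==k)
    q=np.array([ray(cam,(a,b),11)[:2] for a,b in zip(uu,v)],np.float32)
    r=cv2.minAreaRect(q)
    return r,P,s[k]
def plate(d,lo=40,hi=70):
    P=cloud("top",d).reshape(-1,3);P=P[(P[:,2]>lo)&(P[:,2]<hi)&(abs(P[:,0]-656)<170)&(abs(P[:,1]+176)<170)]
    return P
E
python3 - <<'E'
from meas import *
for c in("top","side"):
    im=cv2.imread(f"pics/{c}0.png")[...,::-1].copy();d=np.load(c+"0.npy")
    r,P,s=wedge(c,im,d,[559,65,10])
    print(c,"rect",r,s)
    A=np.c_[P[:,:2]-P[:,:2].mean(0),np.ones(len(P))];print("slope",np.linalg.lstsq(A,P[:,2],rcond=None)[0])
    print(np.round(cv2.boxPoints(r)))
    print(np.round([ray(c,x["pixel"],3) for x in place_of("wedge",c)]),)
    for x in place_of("base_top",c)[:2]: print("base_top",x,ray(c,x["pixel"],57))
d=np.load("top0.npy");P=plate(d)
print(cv2.minAreaRect(P[:,:2].astype(np.float32)),len(P))
A=np.c_[P[:,:2]-[656,-176],np.ones(len(P))]
w=np.ones(len(P),bool)
for _ in range(8):
    x=np.linalg.lstsq(A[w],P[w,2],rcond=None)[0];w=abs(A@x-P[:,2])<4
print("plane",x,w.sum(),np.degrees(np.hypot(*x[:2])));Q=P[w]
r=cv2.minAreaRect(Q[:,:2].astype(np.float32));print(r,np.round(cv2.boxPoints(r)))
im=cv2.imread("pics/top0.png")[140:270,200:380];cv2.imwrite("pics/c1.png",cv2.resize(im,(792,572),interpolation=cv2.INTER_CUBIC))
print(ctrl.read_state()["tool_rot"],ctrl.tcp_to_grasp)
E
```

```text
top rect ((553.9976806640625, 57.58964538574219), (54.50078201293945, 123.27593231201172), 13.156328201293945) [225 211  43  27 719]
slope [1.05948960e-02 1.09398629e-01 1.12453803e+01]
[[513. 111.]
 [541.  -9.]
 [595.   4.]
 [567. 124.]]
[[ 440.  261.    3.]
 [ 704.  310.    3.]
 [ 559.   60.    3.]
 [ 828.  136.    3.]
 [ 591. -481.    3.]]
base_top {'pixel': [320.7, 181.7], 'p': 0.61} [ 670.99816435 -170.5377798    57.        ]
side rect ((556.8115234375, 62.12041473388672), (52.12556076049805, 136.35177612304688), 12.31209659576416) [255 188  27  37 624]
slope [-0.0427721   0.10093473 13.01264303]
[[517. 123.]
 [546. -10.]
 [597.   1.]
 [568. 134.]]
[[820. 132.   3.]
 [554.  71.   3.]
 [439. 250.   3.]
 [718. 318.   3.]]
base_top {'pixel': [314.2, 261.3], 'p': 0.85} [ 671.60066881 -170.17215698   57.        ]
((635.1641845703125, -176.1944580078125), (245.54763793945312, 239.8874969482422), 14.617396354675293) 3678
plane [ 5.48915352e-02 -3.45492247e-02  6.01382371e+01] 3028 3.7161644928071644
((661.406494140625, -169.07215881347656), (189.40350341796875, 239.6377716064453), 14.167582511901855) [[ 540.  -76.]
 [ 599. -308.]
 [ 783. -262.]
 [ 724.  -30.]]
[ 3.14157961e+00 -1.57272231e-05  3.93739483e-01] 18.700000000000003
```

View pics/c1.png

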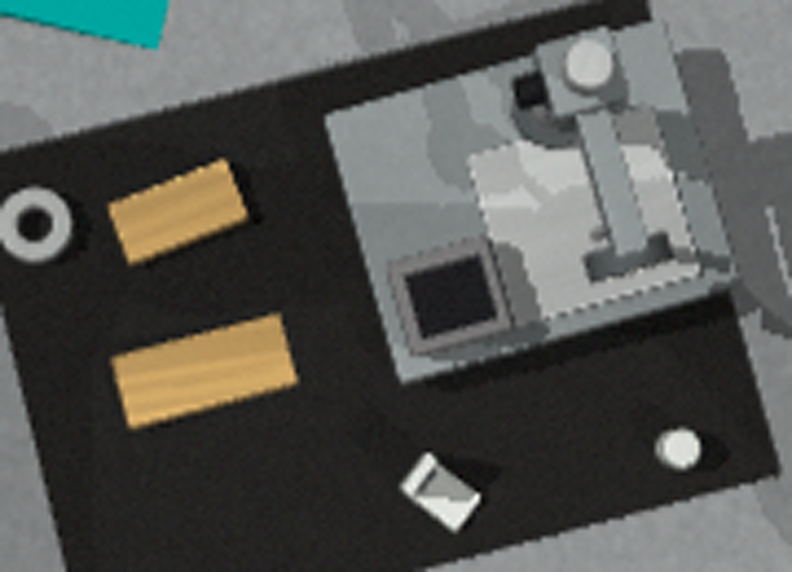

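The stand's yaw is about 14°, and the short foot is at about (574,-95). The wedge's centre is at about (555,59), with its nose heading about 13° off -y. First move: above a point behind the wedge's back face, tool turned to match it.

>>> {"name": "play_rows", "arguments": {"series": [[[1.78, 4.67, 0, 0, 0, 5.04, 0.8], [1.78, 4.67, 0, 0, 0, 5.04, 0.8], [1.78, 4.67, 0, 0, 0, 5.04, 0.8], [1.78, 4.67, 0, 0, 0, 5.04, 0.8], [1.78, 4.67, 0, 0, 0, 5.04, 0.8], [1.78, 4.67, 0, 0, 0, 5.04, 0.8], [1.78, 4.67, 0, 0, 0, 5.04, 0.8], [1.78, 4.67, 0, 0, 0, 5.04, 0.8], [1.78, 4.67, -1, 0, 0, 5.04, 0.8], [1.78, 4.67, -1, 0, 0, 5.04, 0.8], [1.78, 4.67, -1, 0, 0, 5.04, 0.8], [1.78, 4.67, -1, 0, 0, 5.04, 0.8], [1.78, 4.67, -1, 0, 0, 5.04, 0.8], [1.78, 4.67, -1, 0, 0, 5.04, 0.8], [1.78, 4.67, -1, 0, 0, 5.04, 0.8], [1.78, 4.67, -1, 0, 0, 5.04, 0.8], [0, 0, 0, 0, 0, 0, 0.8], [0, 0, 0, 0, 0, 0, 0.8]]]}}

```text
clock: 3.35
eef_pos: [533.9, 146.2, 151.1]
tool_rot: [-3.141, 0.001, 1.801]
force: [0.6, -0.4, 0.2]
width: 17.2
gripper_force: 0.0
```

>>> {"name": "play_rows", "arguments": {"series": [[[0, 0, -3.5, 0, 0, 0, 0.8], [0, 0, -3.5, 0, 0, 0, 0.8], [0, 0, -3.5, 0, 0, 0, 0.8], [0, 0, -2, 0, 0, 0, 0.8], [0, 0, -1, 0, 0, 0, 0.8], [0, 0, -0.8, 0, 0, 0, 0.8], [0, 0, 0, 0, 0, 0, 0.8], [0, 0, 0, 0, 0, 0, 0.8]]]}}

```text
clock: 4.35
eef_pos: [534.7, 147.0, 9.0]
tool_rot: [3.14, -0.0, 1.801]
force: [-0.8, 0.4, 0.6]
width: 17.0
gripper_force: 0.0
```

```bash
python3 - <<'E'
from h import *
a=cv2.resize(get_image("side")[0][160:290,180:360],(792,572),interpolation=cv2.INTER_CUBIC)
cv2.imwrite("pics/c2.png",a[...,::-1])
im,d=get_image("top");P=cloud("top",d)
m=(d>0)&(abs(P[...,0]-610)<60)&(abs(P[...,1]+110)<60);print("box height",np.percentile(P[m][:,2],99))
E
```

```text
box height 92.77602907495434
```

View pics/c2.png

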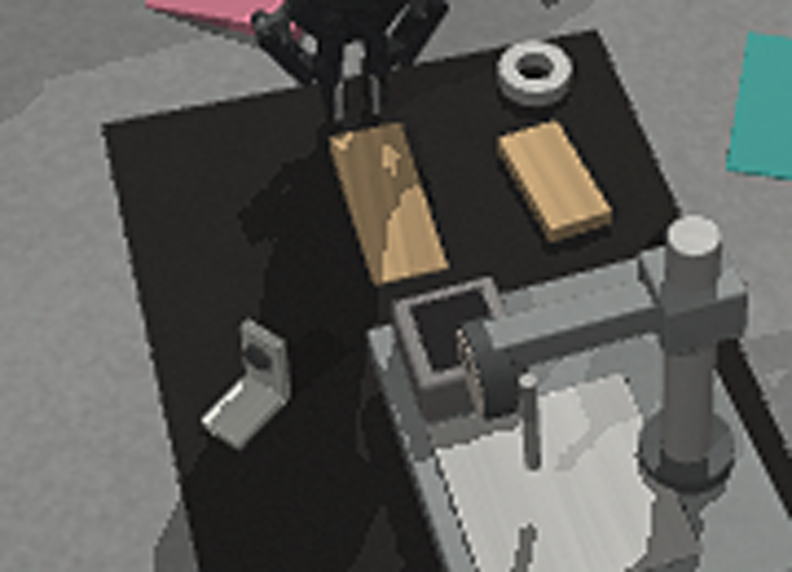

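The fingertips are just behind the wedge's thick end, a few mm left of its axis. I'll close the gap gently.

>>> {"name": "play_rows", "arguments": {"series": [[[0.5, -0.6, 0, 0, 0, 0, 0.8], [0.2, -0.6, 0, 0, 0, 0, 0.8], [0.1, -0.4, 0, 0, 0, 0, 0.8], [0.05, -0.2, 0, 0, 0, 0, 0.8], [0.05, -0.2, 0, 0, 0, 0, 0.8], [0.05, -0.2, 0, 0, 0, 0, 0.8]]]}}

```text
clock: 5.2
eef_pos: [543.6, 125.1, 8.3]
tool_rot: [-3.141, -0.0, 1.802]
force: [-0.0, 0.4, -0.2]
width: 16.9
gripper_force: 0.2
```

```bash
python3 - <<'E'
from meas import *
for c in("top","side"):
    im,d=get_image(c);r,P,s=wedge(c,im.copy(),d,[557,52,10]);print(c,r,np.round(cv2.boxPoints(r)).tolist())
s=ctrl.read_state();print(s["eef_pos"],s["force"])
E
```

```text
top ((556.797119140625, 45.762054443359375), (52.83564376831055, 107.70050811767578), 13.265584945678711) [[519.0, 92.0], [543.0, -13.0], [595.0, -1.0], [570.0, 104.0]]
side ((556.8535766601562, 57.73981475830078), (52.01987838745117, 134.9163360595703), 12.337485313415527) [[517.0, 118.0], [546.0, -14.0], [597.0, -3.0], [568.0, 129.0]]
[543.73305351 124.72659943   8.27918322] [ 0.55974954  0.05323401 -0.23990703]
```

The back face sits 11 mm ahead of the TCP, and the wedge is moving with it. I'll push 80 mm while turning 8.5° towards the foot.

>>> {"name": "play_rows", "arguments": {"series": [[[0.16, -0.48, 0, 0, 0, -0.53, 0.8], [0.16, -0.48, 0, 0, 0, -0.53, 0.8], [0.16, -0.48, 0, 0, 0, -0.53, 0.8], [0.16, -0.48, 0, 0, 0, -0.53, 0.8], [0.16, -0.48, 0, 0, 0, -0.53, 0.8], [0.16, -0.48, 0, 0, 0, -0.53, 0.8], [0.16, -0.48, 0, 0, 0, -0.53, 0.8], [0.16, -0.48, 0, 0, 0, -0.53, 0.8], [0.125, -0.49, 0, 0, 0, -0.53, 0.8], [0.125, -0.49, 0, 0, 0, -0.53, 0.8], [0.125, -0.49, 0, 0, 0, -0.53, 0.8], [0.125, -0.49, 0, 0, 0, -0.53, 0.8], [0.125, -0.49, 0, 0, 0, -0.53, 0.8], [0.125, -0.49, 0, 0, 0, -0.53, 0.8], [0.125, -0.49, 0, 0, 0, -0.53, 0.8], [0.125, -0.49, 0, 0, 0, -0.53, 0.8], [0, 0, 0, 0, 0, 0, 0.8]]]}}

```text
clock: 7.42
eef_pos: [566.7, 46.6, 8.3]
tool_rot: [3.142, 0.0, 1.652]
force: [0.8, 0.0, -0.4]
width: 17.0
gripper_force: 0.0
```

```bash
python3 - <<'E'
from meas import *
for c in("top","side"):
    im,d=get_image(c);r,P,s=wedge(c,im.copy(),d,[570,-25,10]);print(c,r,np.round(cv2.boxPoints(r)).tolist())
    a=cv2.resize(im[160:290,180:360],(792,572),interpolation=cv2.INTER_CUBIC);cv2.imwrite(f"pics/c3{c}.png",a[...,::-1])
for x in place_of("short_foot","side")[:2]:print(x,ray("side",x["pixel"],3))
s=ctrl.read_state();print(s["eef_pos"],s["force"],s["tool_rot"])
E
```

```text
top ((568.5171508789062, -39.633514404296875), (53.02128219604492, 66.86065673828125), 5.084671974182129) [[539.0, -9.0], [545.0, -75.0], [598.0, -71.0], [592.0, -4.0]]
side ((568.1746826171875, 1.240081787109375), (51.518638610839844, 86.38075256347656), 4.264857769012451) [[539.0, 42.0], [546.0, -44.0], [597.0, -40.0], [591.0, 46.0]]
{'pixel': [275.1, 249.1], 'p': 0.91} [574.46608665 -90.23136568   3.        ]
[566.45115669  47.42854447   8.28327021] [-0.08489505 -0.46694073 -0.03607992] [-3.14146308e+00 -1.01572393e-04  1.65332827e+00]
```

View pics/c3side.png

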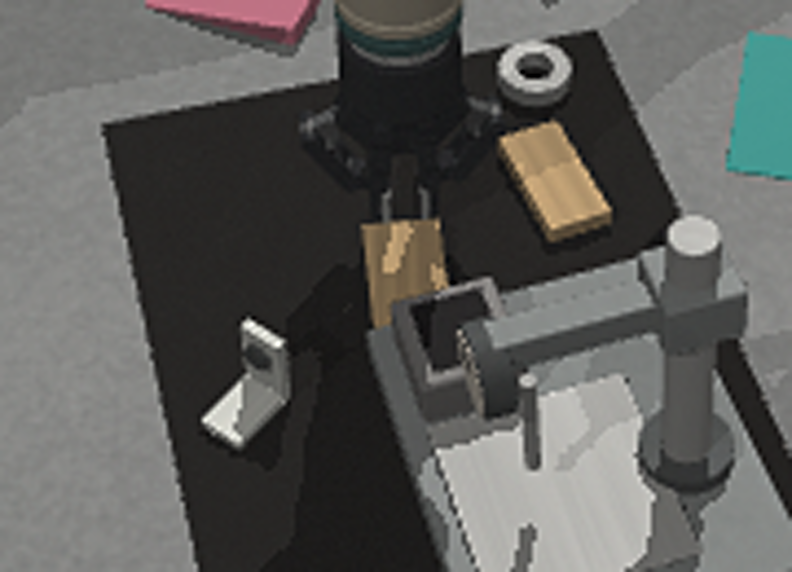

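The wedge is in line with the foot (heading 4.7°, axis passing x≈574 there) with its nose just reaching the plate edge, and everything else is undisturbed. About 61 mm remain; I'll push 45 straight, then check the tilt.

>>> {"name": "play_rows", "arguments": {"series": [[[0.037, -0.449, 0, 0, 0, 0, 0.8], [0.037, -0.449, 0, 0, 0, 0, 0.8], [0.037, -0.449, 0, 0, 0, 0, 0.8], [0.037, -0.449, 0, 0, 0, 0, 0.8], [0.037, -0.449, 0, 0, 0, 0, 0.8], [0.037, -0.449, 0, 0, 0, 0, 0.8], [0.037, -0.449, 0, 0, 0, 0, 0.8], [0.037, -0.449, 0, 0, 0, 0, 0.8], [0.037, -0.449, 0, 0, 0, 0, 0.8], [0.037, -0.449, 0, 0, 0, 0, 0.8]]]}}

```text
clock: 8.82
eef_pos: [570.4, 5.2, 8.4]
tool_rot: [3.141, -0.003, 1.655]
force: [-0.9, 5.8, -0.1]
width: 17.0
gripper_force: 2.8
```

```bash
cat > tilt.py <<'E'
from meas import *
im0=cv2.imread("pics/top0.png")[...,::-1];d0=np.load("top0.npy")
def fit(d):
    # plate pixels of the body, chosen on the first picture, same pixels for both
    P0=cloud("top",d0);X=np.array([.0549,-.0345,60.14])
    e=abs(P0[...,0]*0+X[0]*(P0[...,0]-656)+X[1]*(P0[...,1]+176)+X[2]-P0[...,2])
    m=(e<3)&(d0>0)&(abs(P0[...,0]-661)<130)&(abs(P0[...,1]+169)<130)
    m=cv2.erode(m.astype(np.uint8),np.ones((3,3)))>0
    P=cloud("top",d)[m&(d>0)];A=np.c_[P[:,:2]-[661,-169],np.ones(len(P))];w=(P[:,2]>40)&(P[:,2]<75)
    for _ in range(8):
        x=np.linalg.lstsq(A[w],P[:,2][w],rcond=None)[0];w=abs(A@x-P[:,2])<3
    return x,w.sum()
if __name__=="__main__":
    n=np.array([-.926,.377]);a,k=fit(d0)
    X=[]
    for _ in range(3):
        im,d=get_image("top");X.append(fit(d)[0])
    b=np.mean(X,0);g=b[:2]-a[:2]
    print("n",k,fit(d)[1],"first",a,"now",b,"raised deg along n",np.degrees(g@n),"across",np.degrees(g@[.377,.926]))
    r,P,s=wedge("top",im.copy(),d,[573,-10,10]);print(np.round(cv2.boxPoints(r)).tolist())
    i2,d2=get_image("side");r,P,s=wedge("side",i2.copy(),d2,[573,0,10]);print(np.round(cv2.boxPoints(r)).tolist())
    s=ctrl.read_state();print(s["eef_pos"],s["force"])
E
python3 tilt.py
```

```text
n 204 168 first [ 6.27993527e-02 -2.76884824e-02  5.93144810e+01] now [ 1.57486811e-02 -1.32978402e-02  5.93277061e+01] raised deg along n 2.807160537009209 across -0.25281009322370823
[[627.0, 109.0], [659.0, 22.0], [705.0, 39.0], [673.0, 125.0]]
[[541.0, -1.0], [547.0, -40.0], [600.0, -33.0], [594.0, 6.0]]
[570.43922709   3.95134569   8.35325901] [-1.10021997  4.72029876 -0.44342359]
```

Lifted 2.8° of 4°, force 5 N, about 18 mm to go. Pushing 13 mm more.

>>> {"name": "play_rows", "arguments": {"series": [[[0.025, -0.3, 0, 0, 0, 0, 0.8], [0.025, -0.3, 0, 0, 0, 0, 0.8], [0.025, -0.3, 0, 0, 0, 0, 0.8], [0.025, -0.3, 0, 0, 0, 0, 0.8], [0.01, -0.1, 0, 0, 0, 0, 0.8], [0, 0, 0, 0, 0, 0, 0.8]]]}}

```text
clock: 9.78
eef_pos: [571.3, -9.5, 8.3]
tool_rot: [3.141, -0.001, 1.654]
force: [-0.5, 4.7, 0.0]
width: 16.7
gripper_force: 2.5
```

```bash
python3 tilt.py
```

```text
n 204 165 first [ 6.27993527e-02 -2.76884824e-02  5.93144810e+01] now [-5.59035835e-03 -6.26514543e-03  5.94934053e+01] raised deg along n 4.091232091947041 across -0.3406183114792871
[[628.0, 108.0], [660.0, 23.0], [705.0, 40.0], [673.0, 125.0]]
[[628.0, 115.0], [663.0, 23.0], [710.0, 41.0], [675.0, 133.0]]
[571.30431847  -9.48494763   8.33145333] [-0.41871839  5.29136074  0.53033397]
```

```bash
cat > tilt2.py <<'E'
from meas import *
d0=np.load("top0.npy");P0=cloud("top",d0)
e=abs(.0648*(P0[...,0]-661)-.0264*(P0[...,1]+169)+59.3-P0[...,2])
c,s=np.cos(.248),np.sin(.248);dx,dy=P0[...,0]-661,P0[...,1]+169
u,v=c*dx+s*dy,-s*dx+c*dy
m=((e<6)&(d0>0)&(abs(u)<88)&(abs(v)<113)).astype(np.uint8)
m=cv2.medianBlur(m,5)>0; m=cv2.erode(m.astype(np.uint8),np.ones((3,3)))>0
def fit(d):
    P=cloud("top",d)[m&(d>0)];A=np.c_[P[:,:2]-[661,-169],np.ones(len(P))];z=P[:,2];w=abs(z-59)<14
    for _ in range(15):
        x=np.linalg.lstsq(A[w],z[w],rcond=None)[0];w=abs(A@x-z)<5
    return np.r_[np.degrees(x[:2]@[-.926,.377]),np.degrees(x[:2]@[.377,.926]),x[2],w.sum(),np.std((A@x-z)[w])]
print("first",np.round(fit(d0),3))
F=np.array([fit(get_image("top")[1]) for _ in range(6)]);print("now",np.round(F.mean(0),3),"sd",np.round(F.std(0),3))
f=[ctrl.read_state() for _ in range(5)];print(np.mean([x["force"] for x in f],0),f[-1]["eef_pos"],f[-1]["clock"])
E
python3 tilt2.py
```

```text
first [-3.0720e+00 -1.1470e+00  6.1033e+01  2.3010e+03  2.3170e+00]
now [ 4.400000e-01 -1.067000e+00  6.107100e+01  2.218667e+03  2.294000e+00] sd [ 0.046  0.035  0.06  15.553  0.033]
[0.84760383 5.4545592  0.13913711] [571.31840408  -9.48125276   8.33522555] 10.275
```

Tilt now reads 3.5° of 4° raised, so 5–8 mm more is needed. Push 4 mm and recheck.

>>> {"name": "play_rows", "arguments": {"series": [[[0.016, -0.2, 0, 0, 0, 0, 0.8], [0.016, -0.2, 0, 0, 0, 0, 0.8], [0, 0, 0, 0, 0, 0, 0.8]]]}}

```text
clock: 10.65
eef_pos: [571.6, -12.8, 8.3]
tool_rot: [3.141, -0.002, 1.654]
force: [0.0, 6.0, 1.0]
width: 17.1
gripper_force: 3.2
```

```bash
python3 tilt2.py
```

```text
first [-3.0720e+00 -1.1470e+00  6.1033e+01  2.3010e+03  2.3170e+00]
now [ 5.4500e-01 -1.0800e+00  6.1152e+01  2.2055e+03  2.3210e+00] sd [ 0.039  0.038  0.05  14.092  0.035]
[-0.53275251  5.85612348 -0.14454155] [571.61859497 -12.75385638   8.35376758] 10.95
```

>>> {"name": "play_rows", "arguments": {"series": [[[0.01, -0.1, 0, 0, 0, 0, 0.8], [0.01, -0.1, 0, 0, 0, 0, 0.8], [0, 0, 0, 0, 0, 0, 0.8]]]}}

```text
clock: 11.32
eef_pos: [571.7, -13.4, 8.4]
tool_rot: [3.141, -0.003, 1.655]
force: [-0.6, 8.3, 0.3]
width: 16.8
gripper_force: 4.3
```

```bash
python3 tilt2.py
```

```text
first [-3.0720e+00 -1.1470e+00  6.1033e+01  2.3010e+03  2.3170e+00]
now [ 6.390000e-01 -1.082000e+00  6.117100e+01  2.186833e+03  2.324000e+00] sd [ 0.07   0.025  0.035 14.276  0.029]
[-1.38872643  9.32337166 -0.01117531] [571.75337266 -13.43411567   8.36430244] 11.625
```

>>> {"name": "play_rows", "arguments": {"series": [[[0.01, -0.1, 0, 0, 0, 0, 0.8], [0, 0, 0, 0, 0, 0, 0.8]]]}}

```text
clock: 11.88
eef_pos: [571.8, -13.9, 8.4]
tool_rot: [3.141, -0.004, 1.655]
force: [-1.8, 9.9, 0.5]
width: 17.2
gripper_force: 4.8
```

```bash
python3 tilt2.py
```

```text
first [-3.0720e+00 -1.1470e+00  6.1033e+01  2.3010e+03  2.3170e+00]
now [ 6.7700e-01 -1.0620e+00  6.1137e+01  2.1860e+03  2.3270e+00] sd [ 0.083  0.081  0.079 14.201  0.028]
[-0.88466963  9.06937064  0.69533509] [571.79520233 -13.94611801   8.38139726] 12.175
```

Resistance has jumped from about 5.5 N to 9–10 N with hardly any travel. That means the stand is seated on all feet, where the geometry predicted it. Drawing back.

>>> {"name": "play_rows", "arguments": {"series": [[[-0.04, 0.5, 0, 0, 0, 0, 0.8], [-0.12, 1.5, 0, 0, 0, 0, 0.8], [-0.24, 3, 0, 0, 0, 0, 0.8], [-0.4, 4, 0, 0, 0, 0, 0.8], [-0.4, 4, 2, 0, 0, 0, 0.8], [0, 2, 4, 0, 0, 0, 0.8], [0, 0, 5, 0, 0, 0, 0.8], [0, 0, 5, 0, 0, 0, 0.8], [-2, 4, 4, 0, 0, 0, 0.8], [-2, 5, 0, 0, 0, 0, 0.8], [-2, 5, 0, 0, 0, 0, 0.8], [0, 0, 0, 0, 0, 0, 0.8]]]}}

```text
clock: 13.68
eef_pos: [496.9, 278.2, 208.8]
tool_rot: [-3.141, -0.003, 1.662]
force: [0.5, -0.4, -0.2]
width: 16.8
gripper_force: 0.0
```

```bash
python3 tilt2.py; python3 - <<'E'
from meas import *
for c in("top","side"):
    im,d=get_image(c);r,P,s=wedge(c,im.copy(),d,[571,5,12]);print(c,np.round(cv2.boxPoints(r)).tolist())
    cv2.imwrite(f"pics/f{c}.png",cv2.resize(im[140:290,180:380],(800,600),interpolation=cv2.INTER_CUBIC)[...,::-1])
for n in("base_top","gauge_stand","packer"):
    for c in("top","side"):
        x=place_of(n,c)
        if x:print(n,c,ray(c,x[0]["pixel"],59 if n=="base_top" else 3))
E
```

```text
first [-3.0720e+00 -1.1470e+00  6.1033e+01  2.3010e+03  2.3170e+00]
now [ 6.450000e-01 -1.115000e+00  6.117300e+01  2.208333e+03  2.306000e+00] sd [ 0.125  0.031  0.068 12.88   0.026]
[-0.27421284 -0.20775011  0.17466213] [500.68413519 270.66449254 208.09396013] 13.975
top [[540.0, -28.0], [545.0, -78.0], [599.0, -74.0], [595.0, -24.0]]
side [[628.0, 115.0], [661.0, 22.0], [709.0, 39.0], [675.0, 132.0]]
base_top top [ 661.9790949  -169.92205523   59.        ]
base_top side [ 664.01449618 -168.8126479    59.        ]
gauge_stand top [ 660.62373177 -176.94608643    3.        ]
gauge_stand side [ 666.62747401 -167.19029889    3.        ]
packer top [662.34358315  83.04006782   3.        ]
packer side [669.25299132  76.89076293   3.        ]
```

View pics/fside.png

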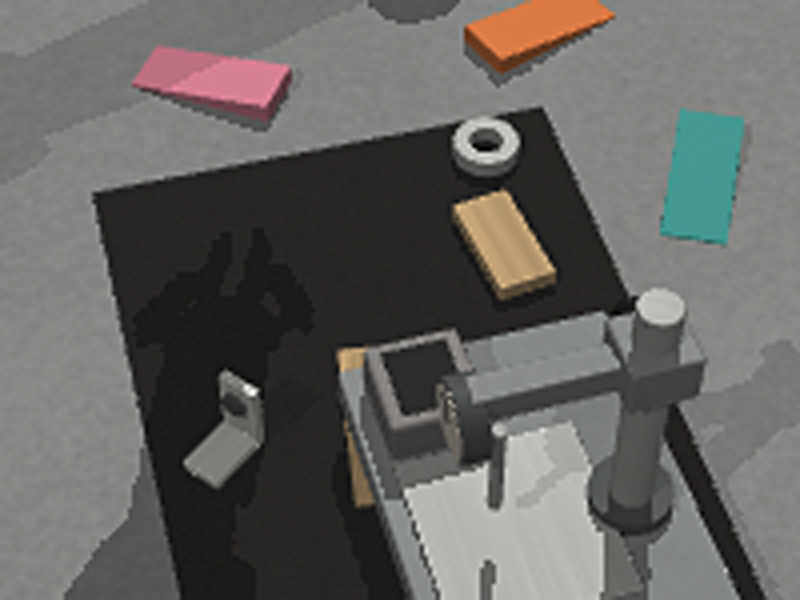

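View pics/ftop.png

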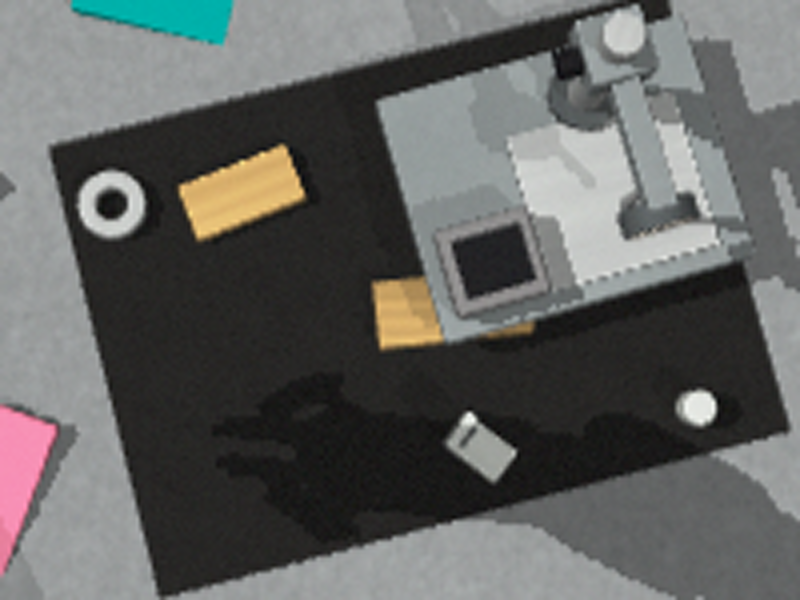

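The wedge is under the front-left corner, and nothing else has moved. One last check of the tilt against the mat and bench plane as a level reference.

```bash
python3 - <<'E'
from meas import *
D=np.median([get_image("top")[1] for _ in range(8)],0).astype(np.float32);d0=np.load("top0.npy")
c,s=np.cos(.248),np.sin(.248)
def f(d,sel,z0,tol):
    P=cloud("top",d);ok=(d>0)&sel(P)
    Q=P[ok];A=np.c_[Q[:,:2]-[661,-169],np.ones(len(Q))];z=Q[:,2];w=abs(z-z0)<tol
    for _ in range(15):
        x=np.linalg.lstsq(A[w],z[w],rcond=None)[0];w=abs(A@x-z)<4
    return np.round(np.r_[np.degrees(x[:2]@[-.926,.377]),np.degrees(x[:2]@[.377,.926]),x[2],w.sum(),np.std((A@x-z)[w])],3)
def uv(P): dx,dy=P[...,0]-661,P[...,1]+169; return c*dx+s*dy,-s*dx+c*dy
bench=lambda P:(abs(P[...,0]-600)<300)&(abs(P[...,1]+50)<500)&(abs(P[...,2])<8)
# clear plate area: left rear strip, front edge, right rear, paper-free and paper together
plate_=lambda P:(abs(uv(P)[0])<85)&(abs(uv(P)[1])<110)
print("bench",f(d0,bench,1,6),f(D,bench,1,6));print("plate",f(d0,plate_,59,10),f(D,plate_,59,10))
E
```

```text
bench [-1.1000e-02 -8.6000e-02  9.7600e-01  4.5316e+04  1.9900e+00] [ 1.6000e-02 -7.4000e-02  1.0480e+00  4.9382e+04  1.5720e+00]
plate [-3.3950e+00 -1.2740e+00  6.1073e+01  2.4200e+03  2.0020e+00] [ 2.280e-01 -1.207e+00  6.129e+01  2.705e+03  1.770e+00]
```

```bash
python3 - <<'E'
from meas import *
from scipy.optimize import least_squares
D=np.median([get_image("top")[1] for _ in range(8)],0);d0=np.load("top0.npy")
P0,P1=cloud("top",d0),cloud("top",D);dx,dy=P1[...,0]-661,P1[...,1]+169
c,s=np.cos(.248),np.sin(.248);u,v=c*dx+s*dy,-s*dx+c*dy
m=(abs(u)<87)&(abs(v)<112)&(d0>0)&(D>0)&(abs(P1[...,2]-60)<7)
dz=(P1-P0)[...,2][m];X=np.c_[-.926*dx[m]+.377*dy[m],.377*dx[m]+.926*dy[m],np.ones(m.sum())]
for fs in(.5,1,2):
    r=least_squares(lambda p:X@p-dz,[.06,0,0],loss="soft_l1",f_scale=fs);print(m.sum(),np.degrees(r.x[:2]),r.x[2])
for lo,hi in((-120,-80),(-80,-40),(-40,0),(0,40),(40,80),(80,120)):
    k=(X[:,0]>lo)&(X[:,0]<hi);print(lo,k.sum(),round(np.median(dz[k]),2))
E
```

```text
2996 [3.63181407 0.05421831] -0.08024899763853188
2996 [3.6124998  0.06770689] -0.10045219179968368
2996 [3.56908657 0.09358294] -0.1513181100718188
-120 138 -6.3
-80 374 -3.79
-40 889 -1.16
0 998 1.08
40 418 3.84
80 120 4.37
```

The depth change says only 3.6° of about 4.05° has been raised. The force rise could instead have been the gripper body meeting the readout box, so I'll check that clearance.

```bash
python3 - <<'E'
from meas import *
for p in((435,230),(460,312),(545,290),(520,208)): print("box",np.round(ray("top",(180+p[0]/4,140+p[1]/4),93)))
for p in((380,100),(445,340)): print("plate",np.round(ray("top",(180+p[0]/4,140+p[1]/4),59)))
for p in((372,283),(381,349)): print("wedge back",np.round(ray("top",(180+p[0]/4,140+p[1]/4),19)))
y=1.6545;c=np.array([571.8,-13.9]);tx=np.array([np.cos(y),np.sin(y)]);ty=np.array([np.sin(y),-np.cos(y)])
for hx,hy in((38,42.5),(42.5,38)): print("body",[np.round(c-hx*tx+k*hy*ty) for k in(-1,1)])
E
```

```text
box [622. -72.  93.]
box [563. -88.  93.]
box [ 577. -149.   93.]
box [ 636. -134.   93.]
plate [725. -36.  59.]
plate [544. -78.  59.]
wedge back [591. -26.  19.]
wedge back [541. -32.  19.]
body [array([533., -55.]), array([617., -48.])]
body [array([537., -59.]), array([613., -53.])]
```

```bash
python3 - <<'E'
from meas import *
D=np.median([get_image("top")[1] for _ in range(10)],0).astype(np.float32);d0=np.load("top0.npy")
P0,P1=cloud("top",d0),cloud("top",D);dx,dy=P1[...,0]-661,P1[...,1]+169
c,s=np.cos(.248),np.sin(.248);u,v=c*dx+s*dy,-s*dx+c*dy
S=cv2.medianBlur(P1[...,2].astype(np.float32),5)
g=((abs(u)<90)&(abs(v)<115)&(abs(S-60)<6)).astype(np.uint8);g=cv2.morphologyEx(g,cv2.MORPH_CLOSE,np.ones((3,3)))
for er in(3,5,7):
    m=(cv2.erode(g,np.ones((er,er)))>0)&(d0>0)&(D>0)
    dz=(P1-P0)[...,2][m];X=np.c_[-.926*dx[m]+.377*dy[m],.377*dx[m]+.926*dy[m],np.ones(m.sum())];w=abs(dz)<20
    for _ in range(10):
        p,*_=np.linalg.lstsq(X[w],dz[w],rcond=None);r=dz-X@p;w=abs(r)<7
    sg=r[w].std();C=np.linalg.inv(X[w].T@X[w])*sg**2
    print(er,m.sum(),w.sum(),"deg",np.degrees(p[:2]),p[2],"sd",np.degrees(np.sqrt(np.diag(C)[:2])),"res",sg)
    A=np.c_[X[w]];print("  level now",np.degrees(np.linalg.lstsq(A,P1[...,2][m][w],rcond=None)[0][:2]))
E
```

```text
3 2681 2568 deg [ 3.69009678e+00 -2.50066649e-03] 0.1469398756425177 sd [0.06012062 0.04024421] res 2.3785786768122135
  level now [ 0.21762869 -0.80344111]
5 2155 2098 deg [ 3.56814039 -0.00671006] 0.13826683236232246 sd [0.07802798 0.04547702] res 2.3748696683943473
  level now [ 0.48988397 -0.97021436]
7 1730 1705 deg [3.42846459 0.01352165] 0.11018922195216986 sd [0.09870025 0.05348197] res 2.399612073112991
  level now [ 0.53791826 -1.19492047]
```

Depth noise limits this, so I'll measure the rotation by tracking features on the stand (column, arm, box, plate) in both cameras between the first and current pictures.

```bash
cat > flow.py <<'E'
from h import *
from scipy.optimize import least_squares
from scipy.spatial.transform import Rotation as Ro
c,s=np.cos(.248),np.sin(.248);org=np.array([661.,-169,3]);n=np.array([-.926,.377,0]);a=np.array([.377,.926,0])
S=[]
for cam in("top","side"):
    g0=cv2.cvtColor(cv2.imread(f"pics/{cam}0.png"),cv2.COLOR_BGR2GRAY);d0=np.load(cam+"0.npy")
    g1=cv2.cvtColor(get_image(cam)[0],cv2.COLOR_RGB2GRAY)
    dm=cv2.medianBlur(d0.astype(np.float32),5);P=cloud(cam,dm);q=P-org
    u,v=c*q[...,0]+s*q[...,1],-s*q[...,0]+c*q[...,1]
    m=((abs(u)<115)&(abs(v)<135)&(P[...,2]>45)).astype(np.uint8)
    f=cv2.goodFeaturesToTrack(g0,200,.01,4,mask=m)
    kw=dict(winSize=(13,13),maxLevel=2)
    h,st,_=cv2.calcOpticalFlowPyrLK(g0,g1,f,None,**kw);b,sb,_=cv2.calcOpticalFlowPyrLK(g1,g0,h,None,**kw)
    ok=(st*sb).ravel()>0;ok&=np.hypot(*(b-f)[:,0].T)<.3
    f,h=f[ok,0],h[ok,0];X=P[f[:,1].round().astype(int),f[:,0].round().astype(int)]
    k=get_calibration(cam);S.append((cam,X,f,h,np.array(k["K"]),np.array(k["R"]),np.array(k["t"])))
def pr(X,K,R,t):
    p=(X@R.T+t)@K.T;return p[:,:2]/p[:,2:]
def res(p,sets):
    # p: turn about a (raises FL), about n, yaw, then shift
    M=Ro.from_rotvec(p[0]*-a*-1*1.0+p[1]*n+p[2]*np.array([0,0,1])).as_matrix()
    return np.concatenate([((pr((X-org)@M.T+org+p[3:],K,R,t)-pr(X,K,R,t))-(h-f)).ravel() for _,X,f,h,K,R,t in sets])
for name,sets in(("both",S),("top",S[:1]),("side",S[1:])):
    r=least_squares(res,np.zeros(6),args=(sets,),loss="soft_l1",f_scale=.2,x_scale=[.01,.01,.01,1,1,1])
    e=res(r.x,sets);cov=np.linalg.inv(r.jac.T@r.jac)*np.median(abs(e))**2*2
    print(name,len(e)//2,"deg",np.round(np.degrees(r.x[:3]),2),"shift",np.round(r.x[3:],2),"sd",np.round(np.degrees(np.sqrt(np.diag(cov)))[:3],2),"med",np.median(abs(e)))
E
python3 flow.py
```

```text
both 101 deg [ 3.61 -0.12 -0.  ] shift [ 1.25 -0.16 -0.1 ] sd [0.16 0.18 0.21] med 0.32354952593543373
top 47 deg [3.26 0.07 0.09] shift [-0.28  0.27  8.64] sd [0.43 0.36 0.41] med 0.37107828851358704
side 54 deg [ 3.65  0.02 -0.14] shift [ 2.16  2.95 -4.66] sd [0.2  0.28 0.29] med 0.3204129389409047
```

All estimates agree on about 3.6°, with no stand shift. A force test will settle whether it's seated, so I'm going back behind the wedge.

>>> {"name": "play_rows", "arguments": {"series": [[[1.6, -4.27, 0, 0, 0, 0, 0.8], [1.6, -4.27, 0, 0, 0, 0, 0.8], [1.6, -4.27, 0, 0, 0, 0, 0.8], [1.6, -4.27, 0, 0, 0, 0, 0.8], [0, 0, -4, 0, 0, 0, 0.8], [0, 0, -4, 0, 0, 0, 0.8], [0, 0, -4, 0, 0, 0, 0.8], [0, 0, -4, 0, 0, 0, 0.8], [0, 0, -2.5, 0, 0, 0, 0.8], [0, 0, -1, 0, 0, 0, 0.8], [0, 0, 0, 0, 0, 0, 0.8], [0, 0, 0, 0, 0, 0, 0.8]]]}}

```text
clock: 17.27
eef_pos: [564.9, 101.9, 14.4]
tool_rot: [3.14, -0.0, 1.653]
force: [-0.1, 0.3, -0.8]
width: 17.0
gripper_force: 0.0
```

>>> {"name": "play_rows", "arguments": {"series": [[[0.2, -3, -0.6, 0, 0, 0, 0.8], [0.2, -3, 0, 0, 0, 0, 0.8], [0.15, -3, 0, 0, 0, 0, 0.8], [0.1, -1.5, 0, 0, 0, 0, 0.8], [0.03, -0.5, 0, 0, 0, 0, 0.8], [0, 0, 0, 0, 0, 0, 0.8], [0, 0, 0, 0, 0, 0, 0.8]]]}}

```text
clock: 18.15
eef_pos: [570.8, -6.7, 7.5]
tool_rot: [3.141, -0.001, 1.655]
force: [-0.1, 0.3, 0.1]
width: 17.2
gripper_force: 0.0
```

>>> {"name": "play_rows", "arguments": {"series": [[[0.01, -0.15, 0, 0, 0, 0, 0.8], [0.01, -0.15, 0, 0, 0, 0, 0.8], [0, 0, 0, 0, 0, 0, 0.8]]]}}

```text
clock: 18.52
eef_pos: [571.0, -11.4, 7.3]
tool_rot: [-3.142, 0.0, 1.653]
force: [0.5, 0.0, -0.4]
width: 17.4
gripper_force: 0.0
```

>>> {"name": "play_rows", "arguments": {"series": [[[0.01, -0.1, 0, 0, 0, 0, 0.8], [0, 0, 0, 0, 0, 0, 0.8]]]}}

```text
clock: 18.77
eef_pos: [571.0, -12.5, 7.3]
tool_rot: [-3.142, 0.0, 1.653]
force: [0.8, -0.1, -1.0]
width: 17.1
gripper_force: 0.0
```

>>> {"name": "play_rows", "arguments": {"series": [[[0.01, -0.15, 0.05, 0, 0, 0, 0.8], [0.005, -0.05, 0, 0, 0, 0, 0.8], [0, 0, 0, 0, 0, 0, 0.8]]]}}

```text
clock: 19.15
eef_pos: [571.2, -13.8, 7.8]
tool_rot: [3.142, -0.001, 1.654]
force: [-0.7, 2.1, 1.1]
width: 17.4
gripper_force: 0.8
```

>>> {"name": "play_rows", "arguments": {"series": [[[0.01, -0.1, 0, 0, 0, 0, 0.8], [0, 0, 0, 0, 0, 0, 0.8]]]}}

```text
clock: 19.4
eef_pos: [571.1, -14.0, 7.8]
tool_rot: [3.142, -0.002, 1.654]
force: [-1.4, 5.8, 0.5]
width: 17.2
gripper_force: 2.6
```

>>> {"name": "play_rows", "arguments": {"series": [[[0.01, -0.1, 0, 0, 0, 0, 0.8], [0, 0, 0, 0, 0, 0, 0.8]]]}}

```text
clock: 19.65
eef_pos: [571.1, -14.0, 7.9]
tool_rot: [3.142, -0.003, 1.655]
force: [-0.9, 6.2, 1.7]
width: 17.1
gripper_force: 3.5
```

>>> {"name": "play_rows", "arguments": {"series": [[[0.01, -0.1, 0, 0, 0, 0, 0.8], [0, 0, 0, 0, 0, 0, 0.8]]]}}

```text
clock: 19.9
eef_pos: [571.1, -13.9, 7.8]
tool_rot: [3.142, -0.004, 1.655]
force: [-2.2, 8.4, 2.0]
width: 16.7
gripper_force: 4.3
```

>>> {"name": "play_rows", "arguments": {"series": [[[0.01, -0.1, 0, 0, 0, 0, 0.8], [0, 0, 0, 0, 0, 0, 0.8]]]}}

```text
clock: 20.15
eef_pos: [571.2, -14.1, 7.9]
tool_rot: [3.141, -0.005, 1.656]
force: [-2.2, 9.8, 1.1]
width: 17.2
gripper_force: 5.0
```

```bash
python3 tilt2.py
```

```text
first [-3.0720e+00 -1.1470e+00  6.1033e+01  2.3010e+03  2.3170e+00]
now [ 6.830000e-01 -1.081000e+00  6.117200e+01  2.178333e+03  2.330000e+00] sd [ 0.072  0.057  0.035 12.324  0.03 ]
[-2.2891328   9.65933129  1.69236469] [571.25309584 -14.12803235   7.84799147] 20.45
```

The wedge holds still at 9.7 N. A foot load of 5 N or less could resist only about 7 N, so the stand is down on all four feet, at the predicted travel. Drawing back for good.

>>> {"name": "play_rows", "arguments": {"series": [[[-0.04, 0.5, 0, 0, 0, 0, 0.8], [-0.12, 1.5, 0, 0, 0, 0, 0.8], [-0.24, 3, 0, 0, 0, 0, 0.8], [-0.4, 4, 0, 0, 0, 0, 0.8], [-0.4, 4, 2, 0, 0, 0, 0.8], [0, 2, 4, 0, 0, 0, 0.8], [0, 0, 5, 0, 0, 0, 0.8], [0, 0, 5, 0, 0, 0, 0.8], [0, 0, 3, 0, 0, 0, 0.8], [0, 0, 0, 0, 0, 0, 0.8], [0, 0, 0, 0, 0, 0, 0.8], [0, 0, 0, 0, 0, 0, 0.8]]]}}

```text
clock: 21.95
eef_pos: [558.7, 131.3, 196.4]
tool_rot: [-3.139, 0.001, 1.653]
force: [0.5, 0.0, 0.0]
width: 17.0
gripper_force: 0.0
```

```bash
python3 tilt2.py; python3 -c "
from cell import workorder;print(workorder.finish_job())"
```

```text
first [-3.0720e+00 -1.1470e+00  6.1033e+01  2.3010e+03  2.3170e+00]
now [ 6.370000e-01 -1.051000e+00  6.118200e+01  2.208167e+03  2.324000e+00] sd [ 0.109  0.066  0.066 10.605  0.014]
[-0.22733302 -0.05950289 -0.2222934 ] [559.4232262  131.624666   197.35275761] 22.25
the job is handed in; nothing more can be done
None
```

The wedge is under the short foot, the arm is drawn back clear and the job is handed in at about 22 s; I judged the stand level from the push force (wedge held still at 9.7 N) and the travel, though the cameras showed only about 3.6–3.7° of the 4° tilt taken out.

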